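# Find the socket that fits the sieve clamp nut

### The arm

A 6-joint arm with a two-finger parallel gripper is mounted at the origin on the work surface. World frame = base frame: x ahead of the robot, y to its left, z up, the work surface at z = 0. Lengths are in m, angles in rad, forces in N, time in s.
With the tool pointing down it reaches from about 0.35 to 0.775 m from the base axis. Payload 5.5 kg.
Tool frame: the origin (TCP) lies on the centre line of the jaws, within the pads' length; the fingertips stand 11 mm ahead of it and the grasp point (between the pads) lies 8 mm behind it (env.tip_reach is the distance from the TCP to the fingertips, in m); z points along the fingers, x is the direction in which the jaws open and shut, and the axes are right-handed (so a half turn about z gives the same grasp; the last joint's range is limited). The gripper opens to 85 mm and grips with 20 to 120 N. Pads are 22 mm wide; open, the fingers measure 114 mm over their backs; the gripper's body (76 mm by 85 mm) begins 54 mm behind the grasp point. The pads swing forward as they close: fully open they stand 13 mm farther back than shut.
Start: joints at [1.019, 0.313, 0.046, 1.304, 0, 1.431], TCP at [0.23, 0.527, 0.219] pointing down, gripper open.
Joint ranges: [-2.76, 2.76], [-0.86, 1.69], [-1.03, 1.26], [-2.2, 2.34], [-1.47, 1.5], [-3.14, 3.14]. Speed limits (rad/s): [2.57, 2.57, 3.14, 3.14, 3.14, 3.14].

### API

Orientations are given as a unit quaternion [w, x, y, z].
In Python, from workcell import env gives the robot as it stands.
- The arm moves only by the tool carry_out, never from a script. Its argument "moves" is one flat list of numbers, 7 for each row, row after row: the gripper command: -1 is shut, 1 is fully open, values between are in proportion, then the shift along the tool's x, y, z in m, then the turn, a rotation vector about the tool's x, y, z in degrees. A call has exactly 5 rows; each row shifts and turns the pose as measured when the row begins, along the tool's axes as they then stand; what a row does not reach is not made up. A row lasts 1/8 s, in which the tool goes at most 62.5 mm and 10.7 degrees, less where a joint would pass 70% of its speed; a pose out of reach is approached as far as the arm can. A call is refused whole if a number of a shift passes 0.0625 or a number of a turn 10.7, either way. A call with a gripper value outside its range is refused whole. The fingers move at their own pace and stop on an object; "squeeze" is the grip in N (left out, the last holds). Time passes only in rows, so rows that do not move let the fingers close, or fill a call up. It gives the time, the measured TCP pose, the force and the opening at its end, in the units of the state.
- env.get_state(): the state, without advancing time (a new reading comes with each control period).
- env.read_camera(name): name is "scene" or "top"; returns the picture (384x512x3 uint8, red, green, blue); there is no depth.
- env.calibration(name): a dict with "camera_matrix" (3x3 intrinsics, pixels), "k1" (the pictures are not rectified: a ray, as slopes to the right and down, at radius r is drawn at 1 + k1 r^2 times it, then the intrinsics apply), "rvec" (rotation vector, rad) and "tvec" (3), from world to camera coordinates, as OpenCV has them. Camera axes: x right, y down, z forward; pixel columns grow to the right and rows downward; lengths in m; the calibration is good to about 2 mm. A picture is of the moment at which its call begins. calibration takes no time and is no camera call.
- env.hand_in(): hands the job in, once; it reports no verdict.
The state is a dict: "clock": time; "joint_pos": joint angles; "qvel": joint speeds; "tau": joint torques, N m; "tcp_pos": TCP position; "orientation": TCP orientation; "wrist_force": force on the tool from outside, world axes, zero at the start; "ft_torque": the same for the moment, N m; "finger_gap": finger opening in m.
Only numpy, scipy, OpenCV 4.12 (cv2) and the standard library are available. Lean on these libraries where they do the work, as an engineer would, in place of code of your own. Each camera call takes 0.05 s, during which the arm holds its last target. There are 200 camera calls.

### The job

Find out which of the three look-alike socket drivers fits the hex nut on top of the round sieve stack by trying them on it, standing each wrong one upright back on the counter and letting it go. With the one that fits pushed fully down over the nut, turn the nut about 30 degrees clockwise (seen from above), and without taking it off again finish there, still gripping that driver fully seated on the nut. Leave the spare nut on the white block, the beaker, the bottle and the spatula alone.

Things in the scene. Friction and masses are not known exactly. Their poses are not given: they have to be found in the camera images.
- driver_1_mid (a point): One of three outwardly identical socket drivers standing mouth down on the counter: steel sleeve 38 mm across, 30 mm tall; above it a grey square handle 24 x 24 mm, 45 mm tall; 75 mm overall, 160 to 250 g. This point: on its axis, half-way up (37.5 mm above the mouth). z up, x and y square to the handle's sides.
- driver_1_mouth (a point): Driver 1: centre of its mouth (lower end), same axes. The mouth has a hexagonal hole 18 mm deep, corners at 0, 60, 120.. deg from x, chamfered 1.5 mm. The three holes suit nuts of 17, 22 and 27 mm (each 1.3 mm wider across flats than its nut); which driver has which is not told nor visible as they stand.
- driver_1: Driver 1 as a whole; origin and axes as its mouth point.
- driver_2_mid (a point): One of three outwardly identical socket drivers standing mouth down on the counter: steel sleeve 38 mm across, 30 mm tall; above it a grey square handle 24 x 24 mm, 45 mm tall; 75 mm overall, 160 to 250 g. This point: on its axis, half-way up (37.5 mm above the mouth). z up, x and y square to the handle's sides.
- driver_2_mouth (a point): Driver 2: centre of its mouth (lower end), same axes. The mouth has a hexagonal hole 18 mm deep, corners at 0, 60, 120.. deg from x, chamfered 1.5 mm. The three holes suit nuts of 17, 22 and 27 mm (each 1.3 mm wider across flats than its nut); which driver has which is not told nor visible as they stand.
- driver_2: Driver 2 as a whole; origin and axes as its mouth point.
- driver_3_mid (a point): One of three outwardly identical socket drivers standing mouth down on the counter: steel sleeve 38 mm across, 30 mm tall; above it a grey square handle 24 x 24 mm, 45 mm tall; 75 mm overall, 160 to 250 g. This point: on its axis, half-way up (37.5 mm above the mouth). z up, x and y square to the handle's sides.
- driver_3_mouth (a point): Driver 3: centre of its mouth (lower end), same axes. The mouth has a hexagonal hole 18 mm deep, corners at 0, 60, 120.. deg from x, chamfered 1.5 mm. The three holes suit nuts of 17, 22 and 27 mm (each 1.3 mm wider across flats than its nut); which driver has which is not told nor visible as they stand.
- driver_3: Driver 3 as a whole; origin and axes as its mouth point.
- hub_a_face (a point): Clamp hub with a 22 mm hex nut: aluminium flange 72 mm across, on it a flat washer 52 mm across, on that the nut. One of the two hubs is on the round sieve stack (work there), the other is a spare on the white block. Fixed. This point: centre of the washer's upper face, level with the nut's underside; z up.
- hub_a_top (a point): Centre of the top of that hub's dark steel nut, 22 mm across flats, 14 mm tall, edge chamfered 1.5 mm; corners at 0, 60, 120.. deg from x, which turns with the nut. The right driver goes down until its mouth rests on the washer; a too small one stops 12 to 14 mm higher on the nut; a too large one goes down too but has play and cannot turn the nut.
- hub_a_nut (a joint): Turn of that nut, rad, 0 at the start, growing clockwise seen from above, up to 1.5; it turns stiffly (0.3 N m) and stays where it is left.
- hub_b_face (a point): Clamp hub with a 27 mm hex nut: aluminium flange 72 mm across, on it a flat washer 52 mm across, on that the nut. One of the two hubs is on the round sieve stack (work there), the other is a spare on the white block. Fixed. This point: centre of the washer's upper face, level with the nut's underside; z up.
- hub_b_top (a point): Centre of the top of that hub's dark steel nut, 27 mm across flats, 14 mm tall, edge chamfered 1.5 mm; corners at 0, 60, 120.. deg from x, which turns with the nut. The right driver goes down until its mouth rests on the washer; a too small one stops 12 to 14 mm higher on the nut; a too large one goes down too but has play and cannot turn the nut.
- hub_b_nut (a joint): Turn of that nut, rad, 0 at the start, growing clockwise seen from above, up to 1.5; it turns stiffly (0.3 N m) and stays where it is left.
- sieve_lid (a point): Centre of the flat lid of the round steel sieve stack, 200 mm across, 60 mm tall, fixed to the counter; one hub stands here on its centre.
- spare_block: White plastic block 100 x 100 x 60 mm, fixed; carries the spare hub. Origin: centre of its underside.
- beaker: Bystander: white plastic beaker, 70 mm across, 95 mm tall, loose. Origin: centre of its underside.
- detergent: Bystander: green bottle with a white cap, 64 mm across, 170 mm tall, loose. Origin: centre of its underside.
- spatula: Bystander: spatula 200 mm long lying flat, loose. Origin: its underside near the middle.
Mind the look-alikes: they are no part of the job. Leave any green or pink look-alike of the driver_3 alone.

How it is judged:
At the end, for the whole second after the job is handed in: A driver upright on the stack's nut (1.5 mm off axis, mouth 4 mm from washer, tilt 0.1 rad at most), gripped over 2 N; nut turned 0.2 to 0.9 rad clockwise; the other two released, at rest, upright (0.15 rad) on the counter (within 6 mm); spare nut turned under 0.08 rad (((horizontal distance between hub_a_face and sieve_lid below 0.01 m and horizontal distance between driver_1_mouth and hub_a_face below 0.0015 m and z of driver_1_mouth in the frame of hub_a_face below 0.004 m and angle between driver_1_mouth's own z axis and vertical below 0.1 rad and value of joint hub_a_nut between 0.2 and 0.9 rad and contact force between the fingers and driver_1 above 2 N and height (world z) of each of driver_2_mouth, driver_3_mouth below 0.006 m and angle between each of driver_2_mouth, driver_3_mouth's own z axis and vertical below 0.15 rad and contact force between the fingers and driver_2 below 0.2 N and linear speed of each of driver_2, driver_3 below 0.03 m/s and contact force between the fingers and driver_3 below 0.2 N and value of joint hub_b_nut below 0.08 rad) or (horizontal distance between hub_a_face and sieve_lid below 0.01 m and horizontal distance between driver_2_mouth and hub_a_face below 0.0015 m and z of driver_2_mouth in the frame of hub_a_face below 0.004 m and angle between driver_2_mouth's own z axis and vertical below 0.1 rad and value of joint hub_a_nut between 0.2 and 0.9 rad and contact force between the fingers and driver_2 above 2 N and height (world z) of each of driver_1_mouth, driver_3_mouth below 0.006 m and angle between each of driver_1_mouth, driver_3_mouth's own z axis and vertical below 0.15 rad and contact force between the fingers and driver_1 below 0.2 N and linear speed of each of driver_1, driver_3 below 0.03 m/s and contact force between the fingers and driver_3 below 0.2 N and value of joint hub_b_nut below 0.08 rad) or (horizontal distance between hub_a_face and sieve_lid below 0.01 m and horizontal distance between driver_3_mouth and hub_a_face below 0.0015 m and z of driver_3_mouth in the frame of hub_a_face below 0.004 m and angle between driver_3_mouth's own z axis and vertical below 0.1 rad and value of joint hub_a_nut between 0.2 and 0.9 rad and contact force between the fingers and driver_3 above 2 N and height (world z) of each of driver_1_mouth, driver_2_mouth below 0.006 m and angle between each of driver_1_mouth, driver_2_mouth's own z axis and vertical below 0.15 rad and contact force between the fingers and driver_1 below 0.2 N and linear speed of each of driver_1, driver_2 below 0.03 m/s and contact force between the fingers and driver_2 below 0.2 N and value of joint hub_b_nut below 0.08 rad) or (horizontal distance between hub_b_face and sieve_lid below 0.01 m and horizontal distance between driver_1_mouth and hub_b_face below 0.0015 m and z of driver_1_mouth in the frame of hub_b_face below 0.004 m and angle between driver_1_mouth's own z axis and vertical below 0.1 rad and value of joint hub_b_nut between 0.2 and 0.9 rad and contact force between the fingers and driver_1 above 2 N and height (world z) of each of driver_2_mouth, driver_3_mouth below 0.006 m and angle between each of driver_2_mouth, driver_3_mouth's own z axis and vertical below 0.15 rad and contact force between the fingers and driver_2 below 0.2 N and linear speed of each of driver_2, driver_3 below 0.03 m/s and contact force between the fingers and driver_3 below 0.2 N and value of joint hub_a_nut below 0.08 rad) or (horizontal distance between hub_b_face and sieve_lid below 0.01 m and horizontal distance between driver_2_mouth and hub_b_face below 0.0015 m and z of driver_2_mouth in the frame of hub_b_face below 0.004 m and angle between driver_2_mouth's own z axis and vertical below 0.1 rad and value of joint hub_b_nut between 0.2 and 0.9 rad and contact force between the fingers and driver_2 above 2 N and height (world z) of each of driver_1_mouth, driver_3_mouth below 0.006 m and angle between each of driver_1_mouth, driver_3_mouth's own z axis and vertical below 0.15 rad and contact force between the fingers and driver_1 below 0.2 N and linear speed of each of driver_1, driver_3 below 0.03 m/s and contact force between the fingers and driver_3 below 0.2 N and value of joint hub_a_nut below 0.08 rad) or (horizontal distance between hub_b_face and sieve_lid below 0.01 m and horizontal distance between driver_3_mouth and hub_b_face below 0.0015 m and z of driver_3_mouth in the frame of hub_b_face below 0.004 m and angle between driver_3_mouth's own z axis and vertical below 0.1 rad and value of joint hub_b_nut between 0.2 and 0.9 rad and contact force between the fingers and driver_3 above 2 N and height (world z) of each of driver_1_mouth, driver_2_mouth below 0.006 m and angle between each of driver_1_mouth, driver_2_mouth's own z axis and vertical below 0.15 rad and contact force between the fingers and driver_1 below 0.2 N and linear speed of each of driver_1, driver_2 below 0.03 m/s and contact force between the fingers and driver_2 below 0.2 N and value of joint hub_a_nut below 0.08 rad))); the arm keeps its last pose, push and grip.
It fails at once if the nut on the stack has been turned and no driver is on it any more ((value of joint hub_a_nut above 0.2 rad and distance between each of driver_1_mouth, driver_2_mouth, driver_3_mouth and hub_a_face above 0.03 m) or (value of joint hub_b_nut above 0.2 rad and distance between each of driver_1_mouth, driver_2_mouth, driver_3_mouth and hub_b_face above 0.03 m)).
It fails at once if the beaker, the bottle or the spatula is pushed more than 30 mm or a vessel is tipped over (distance of any of beaker, detergent, spatula from where it was at the start of the episode above 0.03 m or angle between any of beaker, detergent's own z axis and vertical above 0.5 rad).
It fails at once if the spare nut is turned ((horizontal distance between hub_a_face and spare_block below 0.01 m and value of joint hub_a_nut above 0.08 rad) or (horizontal distance between hub_b_face and spare_block below 0.01 m and value of joint hub_b_nut above 0.08 rad)).
It also fails if it takes over 72 s, if anything falls off the work surface, if the arm or the gripper's body presses on something with over 40 N, if the wrist force passes 120 N, or if a joint passes its speed limit or range.

## Working session

There is one attempt and no reset: what is moved stays moved. The work goes in short steps, Python scripts to look and compute and a tool call to move; the robot and the scene stay as the last step left them, time stands still between calls to the robot, and variables do not carry over. Pictures are saved under pics/ and viewed, about 8 in all and at most 12, crops included, and the job is handed in when it is done.

Besides the shell and the picture viewer there is one more tool, called after "Emit:" by a JSON object that holds its "method" and its "body". carry_out: Moves the arm, as the interface text tells. Its arguments: {"type":"object","properties":{"moves":{"type":"array"},"squeeze":{"type":"number"}},"required":["moves"]}

```bash
mkdir -p pics
cat > h.py <<'E'
import numpy as np, cv2
from workcell import env
def save(cam,name,crop=None,s=1):
    im=env.read_camera(cam); 
    c=im if crop is None else im[crop[1]:crop[3],crop[0]:crop[2]]
    c=cv2.resize(c,None,fx=s,fy=s,interpolation=cv2.INTER_CUBIC)
    cv2.imwrite('pics/'+name+'.png',c[:,:,::-1]); return im
def ray(cam,uv):
    c=env.calibration(cam); K=np.array(c['camera_matrix']); R=cv2.Rodrigues(np.array(c['rvec'],float))[0]; t=np.array(c['tvec'],float).ravel()
    d=np.array([c['k1'],0,0,0],float)
    p=cv2.undistortPoints(np.array([[uv]],float),K,d)[0,0]
    return -R.T@t, R.T@np.array([p[0],p[1],1.])
def onz(cam,uv,z):
    o,d=ray(cam,uv); return o+d*(z-o[2])/d[2]
def proj(cam,P):
    c=env.calibration(cam)
    return cv2.projectPoints(np.array([P],float),np.array(c['rvec'],float),np.array(c['tvec'],float),np.array(c['camera_matrix'],float),np.array([c['k1'],0,0,0],float))[0][0,0]
E
python3 - <<'E'
from h import *
a=save('scene','s0'); b=save('top','t0')
for n in ('scene','top'):
    c=env.calibration(n); print(n,c['camera_matrix'],c['k1'],ray(n,(256,192)))
print(env.get_state())
E
```

```text
scene [[482.32666018   0.         246.46210576]
 [  0.         482.32666018 188.22047423]
 [  0.           0.           1.        ]] -0.1012199166335866 (array([1.16645994, 0.5335259 , 0.9314456 ]), array([-0.5269841 , -0.47334955, -0.7061731 ]))
top [[426.84506587   0.         255.83555408]
 [  0.         426.84506587 196.45687178]
 [  0.           0.           1.        ]] -0.12155729525165591 (array([ 0.41878436, -0.01618836,  1.33707149]), array([ 0.10364057, -0.02495131, -0.9943567 ]))
{'clock': 0.1, 'joint_pos': array([ 1.01939550e+00,  3.13922904e-01,  4.50710911e-02,  1.30361434e+00,
       -2.34585517e-05,  1.43121478e+00]), 'qvel': array([ 0.00062491, -0.00334694,  0.00344966,  0.00076496,  0.00013919,
       -0.00063145]), 'tau': array([ 1.33045523e-03, -4.81725276e+01,  2.99244386e+01,  1.27140855e-02,
       -2.07928456e-04, -3.21279515e-05]), 'tcp_pos': array([0.2299039 , 0.52649909, 0.21769064]), 'orientation': array([ 3.66164637e-04,  8.36742545e-01,  5.47595851e-01, -7.50426956e-04]), 'wrist_force': array([ 0.65931282, -0.15634805,  0.39343358]), 'ft_torque': array([0.03183356, 0.01680165, 0.02482006]), 'finger_gap': 0.0853784355708402}
```

View pics/s0.png

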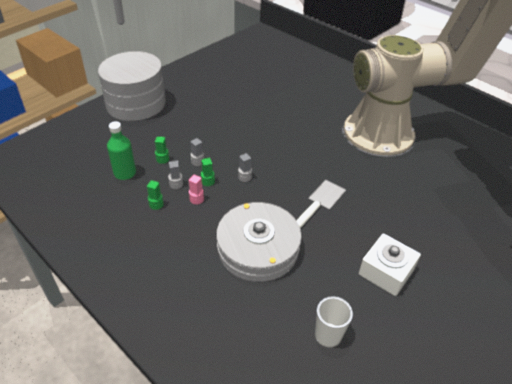

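View pics/t0.png

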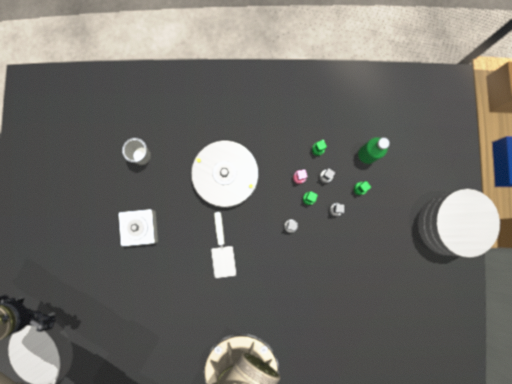

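Scene: bottle (121,155), grey drivers at (197,152), (176,175), (245,167); look-alikes: green (161,150), (207,172), (155,195), pink (196,189). The stack with its nut is at (259,230), the spare block at (390,262), and the beaker at (333,320). The taller plain stack at (132,85) has no hub.
Top: grey drivers at (327,176), (337,209), (290,226); nut (224,173); spatula (222,245).
By description I choose the three grey ones. Next is a close crop to check that.

Run:
```python
from h import *
a=env.read_camera('top'); b=env.read_camera('scene')
cv2.imwrite('pics/t.png',a[:,:,::-1]);cv2.imwrite('pics/s.png',b[:,:,::-1])
def c(im,x,y,w,h,s): return cv2.resize(im[y:y+h,x:x+w],(w*s,h*s),interpolation=cv2.INTER_CUBIC)
L=np.vstack([c(a,275,160,80,60,5),c(a,204,153,40,30,10)]); 
R=np.vstack([c(b,160,130,100,75,4),c(b,239,215,40,30,10)])
cv2.imwrite('pics/c1.png',np.hstack([L,R])[:,:,::-1])
for n,uv in zip('ABC',[(327,176),(337,209),(290,226)]): print(n,onz('top',uv,.075))
print(onz('scene',(197,145),.075),onz('scene',(175,168),.075),onz('scene',(245,159),.075))
print('lid',onz('top',(224,173),.075),onz('scene',(259,227),.08))
for r in (0,1): print('bottle/beaker',onz('top',[(376,150),(136,152)][r],.1))
```

```text
A [ 0.598139   -0.26170752  0.075     ]
B [ 0.49859511 -0.28982137  0.075     ]
C [ 0.44883819 -0.14801785  0.075     ]
[ 0.50948288 -0.28428647  0.075     ] [ 0.61410751 -0.25357874  0.075     ] [ 0.45691064 -0.14841572  0.075     ]
lid [0.60761078 0.04733908 0.075     ] [0.6098492  0.04729958 0.08      ]
bottle/beaker [ 0.67337752 -0.4076399   0.1       ]
bottle/beaker [0.66765894 0.30663364 0.1       ]
```

View pics/c1.png

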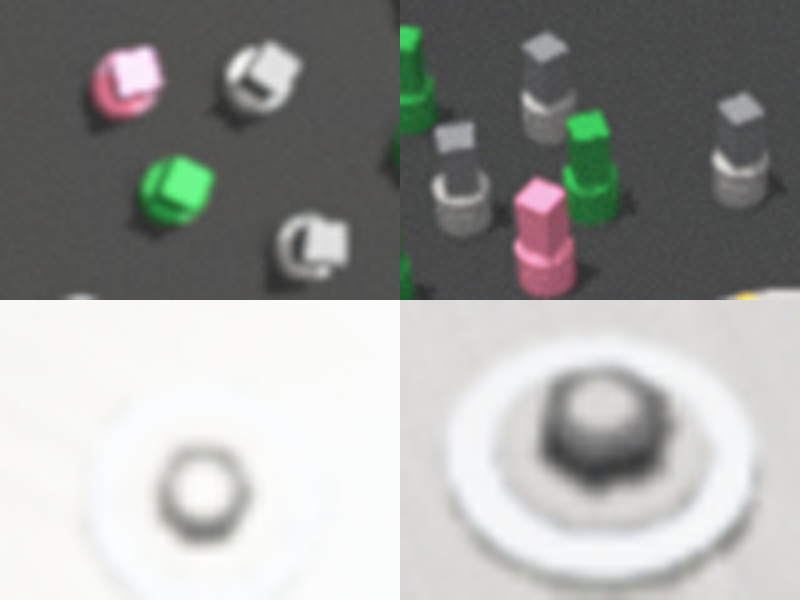

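The close crop confirms the choice: three grey drivers (steel sleeve, grey handle), separate from the pink and green ones. In the top view the nut has a corner roughly along image-vertical, at about (224.2,172.4). Now I'll measure the poses.

```bash
cat > m.py <<'E'
from h import *
def comp(im,seed,lo,S=8,r=14):
    x,y=int(seed[0])-r,int(seed[1])-r
    g=cv2.cvtColor(im[y:y+2*r,x:x+2*r],cv2.COLOR_RGB2GRAY)
    g=cv2.resize(g,None,fx=S,fy=S,interpolation=cv2.INTER_CUBIC)
    m=((g>lo) if lo>0 else (g<-lo)).astype(np.uint8)
    n,l=cv2.connectedComponents(m); k=l[int((seed[1]-y+.5)*S),int((seed[0]-x+.5)*S)]
    if k==0: return None
    c=max(cv2.findContours((l==k).astype(np.uint8),0,cv2.CHAIN_APPROX_NONE)[0],key=len)[:,0]
    return (c+.5)/S-.5+[x,y]
def face(cam,im,seed,lo,z):
    c=comp(im,seed,lo)
    if c is None: return None
    w=np.array([onz(cam,p,z)[:2] for p in c])*1000
    (cx,cy),(a,b),t=cv2.minAreaRect(w.astype(np.float32)); return np.round([cx,cy,a,b,t],1)
E
python3 - <<'E'
from m import *
s=cv2.imread('pics/s.png')[:,:,::-1]; t=cv2.imread('pics/t.png')[:,:,::-1]
for n,u in zip('ABC',[(173.8,164),(196.2,141.5),(245.2,157.5)]):
    for lo in (120,135,150): print(n,lo,face('scene',s,u,lo,.075))
for n,u in zip('ABC',[(329.8,173.4),(340.2,208.6),(292,225)]):
    for lo in (170,205): print('top',n,lo,face('top',t,u,lo,.075))
# nuts in top view: darkish ring; row/col profile & contour
for n,u in (('stack',(224,173)),('spare',(135,228))):
    x,y=u; g=cv2.cvtColor(t,cv2.COLOR_RGB2GRAY); print(n); print(g[y-7:y+8,x-7:x+8])
E
```

```text
A 120 [ 606.2 -269.3   26.    26.    59.6]
A 135 [ 606.4 -269.3   23.6   24.4   58.2]
A 150 [ 606.4 -269.3   20.7   22.9   58.2]
B 120 [ 501.2 -299.1   25.5   25.5   84.7]
B 135 [ 501.1 -299.2   23.    23.5   84.8]
B 150 [ 501.2 -299.1   20.1   21.1   84.8]
C 120 [ 450.7 -155.8   25.8   25.3   77. ]
C 135 [ 450.9 -155.7   23.4   22.8   77.6]
C 150 [ 450.9 -155.7   20.7   20.5   77.6]
top A 170 [ 605.1 -263.3   37.4   33.1   53.7]
top A 205 [ 605.2 -270.1   22.7   21.    53.4]
top B 170 [ 503.6 -291.1   37.9   25.6   86.1]
top B 205 [ 503.1 -298.2   19.7   20.3   88. ]
top C 170 [ 453.  -151.9   35.1   29.7   44.6]Traceback (most recent call last):
  File "<stdin>", line 6, in <module>
  File "m.py", line 14, in face
    w=np.array([onz(cam,p,z)[:2] for p in c])*1000
                ~~~^^^^^^^^^
  File "h.py", line 14, in onz
    o,d=ray(cam,uv); return o+d*(z-o[2])/d[2]
        ~~~^^^^^^^^
  File "h.py", line 9, in ray
    c=env.calibration(cam); K=np.array(c['camera_matrix']); R=cv2.Rodrigues(np.array(c['rvec'],float))[0]; t=np.array(c['tvec'],float).ravel()
ValueError: time passes only in moves, steps and waits
```

```bash
python3 - <<'E'
import re
s=open('h.py').read().replace("env.calibration(cam)","cal(cam)").replace("def save","import functools\n@functools.lru_cache\ndef cal(cam): return env.calibration(cam)\ndef save",1)
open('h.py','w').write(s)
E
python3 - <<'E'
from m import *
s=cv2.imread('pics/s.png')[:,:,::-1]; t=cv2.imread('pics/t.png')[:,:,::-1]
g=cv2.cvtColor(t,cv2.COLOR_RGB2GRAY)
for n,u,z in (('stack',(224,172),.07),('spare',(135,228),.07)):
    x,y=u; print(n,g[y,x-8:x+9],g[y-8:y+9,x])
    r=12; S=8
    G=cv2.resize(g[y-r:y+r,x-r:x+r],None,fx=S,fy=S,interpolation=cv2.INTER_CUBIC)
    for th in (215,230):
        cs=cv2.findContours((G<th).astype(np.uint8),cv2.RETR_EXTERNAL,cv2.CHAIN_APPROX_NONE)[0]
        c=min((k for k in cs if len(k)>80),key=lambda k:abs(k[:,0].mean(0)-r*S).sum())[:,0]
        w=np.array([onz('top',p,z)[:2] for p in (c+.5)/S-.5+[x-r,y-r]])*1000
        ce=cv2.minEnclosingCircle(w.astype(np.float32)); rr=w-w.mean(0)
        an=np.radians(np.arange(0,180,7.5)); wd=[np.ptp(w@[np.cos(a),np.sin(a)]) for a in an]
        ph=np.angle(np.sum(np.array(wd)*np.exp(6j*an)))/6
        print(th,w.mean(0).round(1),(w.max(0)+w.min(0))/2,'area',round(cv2.contourArea(w.astype(np.float32))),'width',np.round(wd,1),'corner',np.degrees(ph).round(1))
# scene: nut dark component
for n,u in (('stack',(259,227)),('spare',(394,251))):
    x,y=u; G=cv2.cvtColor(s,cv2.COLOR_RGB2GRAY)[y-9:y+10,x-11:x+12]; print(n); print(G)
E
```

```text
stack [249 249 244 217 175 202 239 250 251 249 236 196 180 225 248 251 251] [251 250 245 219 197 230 248 251 251 245 211 152 135 198 245 251 250]
215 [611.   48.2] [610.84390847  47.97245529] area 691 width [30.3 31.1 31.5 31.7 31.6 31.2 30.2 29.5 28.5 28.3 28.7 28.9 28.8 29.3
 29.6 29.5 29.6 30.  30.3 31.3 31.7 31.7 31.6 31.1] corner -27.8
230 [611.2  48.2] [611.0369541   47.97339024] area 796 width [32.9 33.1 33.5 33.8 33.9 33.5 32.6 31.7 30.8 30.4 30.6 31.  31.1 31.2
 31.4 31.8 32.1 32.4 32.2 33.2 33.7 33.8 33.6 33.3] corner -26.2
spare [243 237 229 206 190 217 230 228 204 155 129 164 221 237 240 238 238] [240 236 228 197 161 179 209 218 204 174 157 192 229 241 240 242 247]
215 [446.6 314.7] [446.84707183 314.56102602] area 597 width [27.5 27.2 26.5 26.6 27.4 28.  28.3 28.9 29.  28.8 28.4 28.3 28.  28.3
 28.4 28.5 28.5 28.2 27.6 27.6 27.9 28.1 28.3 28.1] corner -8.5
230 [446.7 315.1] [447.03446234 314.7664939 ] area 746 width [30.1 29.9 29.7 29.9 30.9 31.6 32.  32.3 32.6 32.6 32.2 31.7 32.  32.2
 32.4 32.2 32.  31.6 31.1 30.8 31.4 31.5 31.5 31. ] corner -12.3
stack
[[220 219 219 2
[... 2978 characters left out ...]
215 211 215 227 244]
 [195 209 211 216 216 202 154  93  69  65  64  71  72  74  75 106 163 206
  215 215 214 228 244]
 [194 205 214 214 215 212 183 133 105  90  76  72  68  78 102 155 200 214
  214 214 214 227 244]
 [212 195 210 213 215 216 207 183 169 151 128 111 106 124 157 196 213 215
  215 212 216 230 244]
 [234 211 197 206 214 214 216 212 210 204 196 176 170 186 200 214 213 215
  213 214 219 233 244]
 [245 234 210 200 209 214 215 215 215 215 215 211 208 212 213 215 213 210
  215 212 223 241 245]
 [246 244 235 209 192 203 210 213 216 215 216 216 215 215 215 212 214 213
  212 214 232 244 245]
 [246 246 245 232 211 192 193 199 206 209 213 214 214 213 211 211 212 200
  211 230 243 245 245]]
```

Run:
```python
from m import *
s=cv2.imread('pics/s.png')[:,:,::-1]; t=cv2.imread('pics/t.png')[:,:,::-1]
def blob(im,u,th,r=8,S=8):
    x,y=u; g=cv2.cvtColor(im[y-r:y+r+1,x-r:x+r+1],cv2.COLOR_RGB2GRAY)
    G=cv2.resize(g,None,fx=S,fy=S,interpolation=cv2.INTER_CUBIC)
    n,l,st,ce=cv2.connectedComponentsWithStats((G>th).astype(np.uint8))
    k=l[r*S+4,r*S+4]; return (ce[k]+.5)/S-.5+[x-r,y-r], st[k]
for n,ut,us in (('stack',(224,171),(259,225)),('spare',(135,227),(394,248))):
  for tt,ts in ((225,185),(205,175)):
    a,sa=blob(t,ut,tt); b,sb=blob(s,us,ts)
    o1,d1=ray('top',a);o2,d2=ray('scene',b); d1/=np.linalg.norm(d1);d2/=np.linalg.norm(d2)
    k=np.linalg.lstsq(np.c_[d1,-d2],o2-o1,rcond=None)[0]; P,Q=o1+k[0]*d1,o2+k[1]*d2
    print(n,a,b,sa[2:],sb[2:],'tri',((P+Q)/2*1000).round(1),'gap',((P-Q)*1000).round(1))
    for z in (.08,.085): print('  ',(onz('top',a,z)*1000).round(1),(onz('scene',b,z)*1000).round(1))
c=np.array([.610,.047])
for uv in ((258.5,233.5),(252.8,229.8),(265,228.5)):
    p=onz('scene',uv,.071)[:2]-c; print(uv,np.round(p*1000,1),np.degrees(np.arctan2(p[1],p[0])))
# lid yellow & lid rim centre in top
g=cv2.cvtColor(t,cv2.COLOR_RGB2GRAY)
m=(g[130:215,180:270]>150).astype(np.uint8); c=max(cv2.findContours(m,0,2)[0],key=cv2.contourArea)
e=cv2.fitEllipse(c); print(e); print(onz('top',np.array(e[0])+[180,130],.06))
```

```text
stack [223.89718725 171.32031885] [258.70776075 224.88966702] [  40   39 1231] [  49   38 1419] tri [610.7  47.   87.9] gap [-0.1  0.1 -0. ]
   [611.9  47.4  80. ] [605.6  42.3  80. ]
   [611.1  47.2  85. ] [608.9  45.2  85. ]
stack [223.88798655 171.24767459] [258.92544444 222.92935376] [  50   46 1747] [  136   136 11447] tri [610.   46.7  94. ] gap [-0.1  0.1 -0. ]
   [612.1  47.4  80. ] [600.8  38.5  80. ]
   [611.4  47.2  85. ] [604.1  41.4  85. ]
spare [134.2460202  227.20381585] [394.42197368 248.58881579] [  82   80 4727] [ 40  31 950] tri [446.1 311.1  86.5] gap [ 0.8 -1.3 -0.3]
   [446.6 312.1  80. ] [440. 310.  80.]
   [446.5 310.8  85. ] [444.3 311.3  85. ]
spare [133.38289651 227.06468414] [394.44602763 248.56681779] [ 30  31 744] [  43   35 1158] tri [446.9 312.3  88.3] gap [-0.2  0.3  0.1]
   [447.  314.7  80. ] [439.9 310.   80. ]
   [446.9 313.4  85. ] [444.2 311.3  85. ]
(258.5, 233.5) [9.3 8. ] 40.737799939882436
(252.8, 229.8) [10.6 -9.2] -41.00917745821811
(265, 228.5) [-12.6   8.3] 146.5749673961487
((44.53794479370117, 43.08318328857422), (65.53455352783203, 66.21436309814453), 90.90849304199219)
[0.60959676 0.04646964 0.06      ]
```

Nut centre is about (611,47) mm with its top at z≈87 mm. That puts the washer at about 73 mm, which is consistent with lid + flange + washer. The stack nut looks larger than the spare, so probably 27 mm. Drivers: A (606,-269), B (502,-299), C (451,-156), with sides at 58°, 85° and 77° (measured face about 24 mm, as specified). Starting with C.

```bash
cat > go.py <<'E'
import sys,numpy as np
from scipy.spatial.transform import Rotation as Ro
from workcell import env
s=env.get_state(); q=s['orientation']; R=Ro.from_quat(q[[1,2,3,0]])
th=np.degrees(np.arctan2(R.as_matrix()[1,0],R.as_matrix()[0,0]))
print('t',round(s['clock'],2),'tcp',(s['tcp_pos']*1000).round(1),'th',th.round(1),'j',np.degrees(s['joint_pos'][[0,5]]).round(),'F',s['wrist_force'].round(1),'T',s['ft_torque'].round(2),'gap',round(s['finger_gap']*1000,1))
for a in sys.argv[1:]:
    x,y,z,t=map(float,a.split(','))
    Rt=Ro.from_euler('z',t,degrees=True)*Ro.from_quat([1,0,0,0])
    d=R.inv().apply(np.array([x,y,z])-s['tcp_pos']*1000)
    print('->',a,'tool mm',d.round(1),'rotvec deg',np.degrees((R.inv()*Rt).as_rotvec()).round(1))
E
echo
```

```text
(no output)
```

Emit:
{"method": "carry_out", "body": {"moves": [0.2, -0.046, 0.0407, 0, 0, 0, 0, 0.2, -0.046, 0.0407, 0, 0, 0, 0, 0.2, -0.046, 0.0407, 0, 0, 0, 0, 0.2, -0.046, 0.0407, 0, 0, 0, 0, 0.2, -0.046, 0.0407, 0, 0, 0, 0], "squeeze": 40}}

```text
clock: 0.82
tcp_pos: [0.3261, 0.2315, 0.2161]
orientation: [0.001, 0.834, 0.551, -0.0]
wrist_force: [1.2, 0.8, 1.0]
finger_gap: 0.0512
```

Emit:
{"method": "carry_out", "body": {"moves": [0.2, -0.046, 0.0407, 0, 0, 0, 0, 0.2, -0.046, 0.0407, 0, 0, 0, 0, 0.2, -0.046, 0.0407, 0, 0, 0, 0, 0.2, -0.046, 0.0407, 0, 0, 0, 0, 0.2, -0.046, 0.0407, 0, 0, 0, 0]}}

```text
clock: 1.45
tcp_pos: [0.4235, -0.0658, 0.2176]
orientation: [0.002, 0.834, 0.552, 0.002]
wrist_force: [0.3, 0.6, 0.0]
finger_gap: 0.0513
```

```bash
python3 go.py 451.2,-155.7,110,77.5
```

```text
t 1.45 tcp [423.5 -65.8 217.6] th 67.0 j [-20.   3.] F [0.3 0.6 0. ] T [ 0.02 -0.05  0.02] gap 51.3
-> 451.2,-155.7,110,77.5 tool mm [-72.   60.1 107.8] rotvec deg [  0.3  -0.  -10.5]
```

Emit:
{"method": "carry_out", "body": {"moves": [0.2, -0.036, 0.03, 0.03, 0, 0, 0, 0.2, -0.036, 0.03, 0.03, 0, 0, 0, 0.2, 0, 0, 0.03, 0, 0, -10.5, 0.2, 0, 0, 0.0, 0, 0, 0, 0.2, 0, 0, 0.0, 0, 0, 0]}}

```text
clock: 2.08
tcp_pos: [0.4535, -0.1644, 0.1267]
orientation: [0.004, 0.783, 0.622, 0.003]
wrist_force: [0.9, 0.2, 0.2]
finger_gap: 0.0509
```

```bash
python3 go.py 451.2,-155.7,47,77.5
python3 - <<'E'
from h import *
a=save('scene','x1'); b=save('top','x2')
def c(im,x,y,w,h,s): return cv2.resize(im[y:y+h,x:x+w],(w*s,h*s),interpolation=cv2.INTER_CUBIC)
cv2.imwrite('pics/c2.png',np.hstack([c(a,205,110,80,100,5),c(b,250,170,80,100,5)])[:,:,::-1])
E
```

```text
t 2.08 tcp [ 453.5 -164.4  126.7] th 77.0 j [-30. -17.] F [0.9 0.2 0.2] T [-0.06  0.    0.01] gap 50.9
-> 451.2,-155.7,47,77.5 tool mm [ 8.1 -5.  79.7] rotvec deg [ 0.5  0.  -0.5]
```

View pics/c2.png

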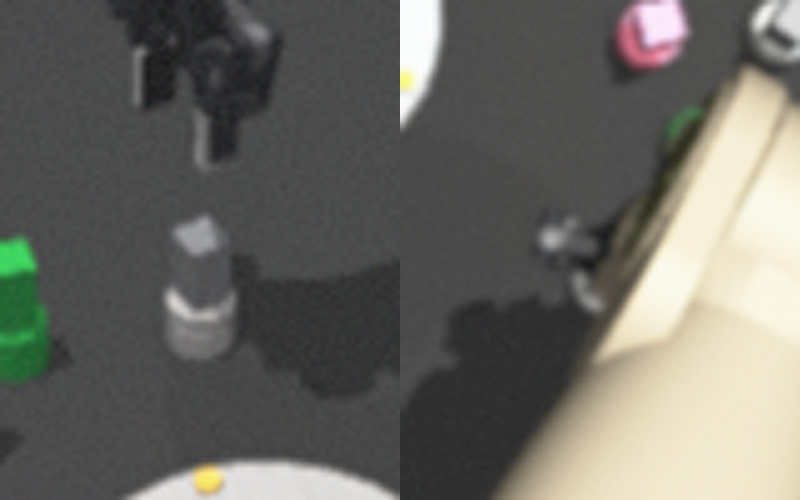

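The fingers (crop pads at about (155,80) and (210,150)) straddle driver C at (200,235), with nothing else close. Descending.

Emit:
{"method": "carry_out", "body": {"moves": [0.2, 0.0081, -0.005, 0.01, 0.5, 0, -0.5, 0.2, 0, 0, 0.03, 0, 0, 0, 0.2, 0, 0, 0.02, 0, 0, 0, 0.2, 0, 0, 0.015, 0, 0, 0, 0.2, 0, 0, 0, 0, 0, 0]}}

```text
clock: 2.8
tcp_pos: [0.4524, -0.1515, 0.0527]
orientation: [0.003, 0.778, 0.628, 0.001]
wrist_force: [0.7, 1.5, -0.3]
finger_gap: 0.0512
```

```bash
python3 go.py 451.2,-155.7,47,77.5
```

```text
t 2.8 tcp [ 452.4 -151.5   52.7] th 77.8 j [-28. -16.] F [ 0.7  1.5 -0.3] T [ 0.03 -0.   -0.07] gap 51.2
-> 451.2,-155.7,47,77.5 tool mm [-4.3 -0.3  5.7] rotvec deg [0.4 0.1 0.3]
```

Emit:
{"method": "carry_out", "body": {"moves": [0.2, -0.0043, -0.0003, 0.0055, 0.3, 0, 0.2, 0.2, 0, 0, 0, 0, 0, 0, -1, 0, 0, 0, 0, 0, 0, -1, 0, 0, 0, 0, 0, 0, -1, 0, 0, 0, 0, 0, 0], "squeeze": 30}}

```text
clock: 3.42
tcp_pos: [0.4526, -0.156, 0.049]
orientation: [0.003, 0.779, 0.626, 0.0]
wrist_force: [0.3, 0.2, -2.4]
finger_gap: 0.0233
```

```bash
python3 go.py 451.2,-155.7,47,77.5
```

```text
t 3.42 tcp [ 452.6 -156.    49. ] th 77.6 j [-29. -16.] F [ 0.3  0.2 -2.4] T [ 0.01 -0.07 -0.03] gap 23.3
-> 451.2,-155.7,47,77.5 tool mm [ 0.  -1.4  2. ] rotvec deg [0.3 0.2 0.1]
```

Emit:
{"method": "carry_out", "body": {"moves": [0.2, 0, 0, 0, 0, 0, 0, 0.2, 0, 0, 0, 0, 0, 0, 0.2, 0, 0, 0, 0.1, 0, -10, 0.2, 0, 0, 0, 0.1, 0, -10, 0.2, 0, 0, 0, 0.1, 0, -10]}}

```text
clock: 4.05
tcp_pos: [0.4529, -0.1563, 0.0495]
orientation: [0.001, 0.584, 0.812, -0.002]
wrist_force: [0.4, -0.3, 0.1]
finger_gap: 0.0512
```

Emit:
{"method": "carry_out", "body": {"moves": [0.2, 0, 0, 0, 0, 0, -10, 0.2, 0, 0, 0, 0, 0, -10, 0.2, 0, 0, 0, 0, 0, -10, 0.2, 0, 0, 0, 0, 0, -10, 0.2, 0, 0, 0, 0, 0, -10]}}

```text
clock: 4.68
tcp_pos: [0.4534, -0.1565, 0.0499]
orientation: [0.0, 0.172, 0.985, -0.003]
wrist_force: [0.4, -0.4, 0.5]
finger_gap: 0.0513
```

```bash
python3 go.py 452.6,-156,47,167.6
```

```text
t 4.67 tcp [ 453.4 -156.5   49.9] th 160.2 j [-28. -99.] F [ 0.4 -0.4  0.5] T [-0.02  0.   -0.03] gap 51.3
-> 452.6,-156,47,167.6 tool mm [0.9 0.2 2.9] rotvec deg [-0.3  0.1 -7.4]
```

Emit:
{"method": "carry_out", "body": {"moves": [0.2, 0.0009, 0.0002, 0.003, -0.3, 0.1, -7.4, 0.2, 0, 0, 0, 0, 0, 0, -1, 0, 0, 0, 0, 0, 0, -1, 0, 0, 0, 0, 0, 0, -1, 0, 0, 0, 0, 0, 0]}}

```text
clock: 5.3
tcp_pos: [0.4525, -0.156, 0.0472]
orientation: [-0.0, 0.108, 0.994, 0.0]
wrist_force: [0.3, -1.1, -0.8]
finger_gap: 0.0235
```

Emit:
{"method": "carry_out", "body": {"moves": [-1, 0, 0, 0, 0, 0, 0, -1, 0, 0, -0.03, 0, 0, 0, -1, 0, 0, -0.04, 0, 0, 0, -1, 0, 0, -0.04, 0, 0, 0, -1, 0, 0, -0.015, 0, 0, 0], "squeeze": 50}}

```text
clock: 5.92
tcp_pos: [0.4507, -0.1548, 0.1727]
orientation: [-0.003, 0.109, 0.994, 0.002]
wrist_force: [0.9, -0.5, -2.5]
finger_gap: 0.023
```

```bash
python3 go.py 611,47,170,180
```

```text
t 5.92 tcp [ 450.7 -154.8  172.7] th 167.5 j [ -29. -106.] F [ 0.9 -0.5 -2.5] T [ 0.   -0.03 -0.03] gap 23.0
-> 611,47,170,180 tool mm [-112.7  231.8    2.6] rotvec deg [  0.2  -0.3 -12.5]
```

Emit:
{"method": "carry_out", "body": {"moves": [-1, -0.0225, 0.0464, 0, 0, 0, 0, -1, -0.0225, 0.0464, 0, 0, 0, 0, -1, -0.0225, 0.0464, 0, 0, 0, 0, -1, -0.0225, 0.0464, 0, 0, 0, 0, -1, -0.0225, 0.0464, 0, 0, 0, 0]}}

```text
clock: 6.55
tcp_pos: [0.6162, 0.0484, 0.1734]
orientation: [-0.001, 0.114, 0.993, 0.001]
wrist_force: [0.3, -0.7, -2.5]
finger_gap: 0.023
```

Emit:
{"method": "carry_out", "body": {"moves": [-1, 0, 0, 0, 0, 0, -6.2, -1, 0, 0, 0, 0, 0, -6.2, -1, 0, 0, 0, 0, 0, 0, -1, 0, 0, 0, 0, 0, 0, -1, 0, 0, 0, 0, 0, 0]}}

```text
clock: 7.18
tcp_pos: [0.6173, 0.0528, 0.1693]
orientation: [-0.003, 0.003, 1.0, 0.001]
wrist_force: [0.7, -0.1, -1.9]
finger_gap: 0.0224
```

```bash
python3 go.py 611,47,140,180
```

```text
t 7.17 tcp [617.3  52.8 169.3] th 179.7 j [ -3. -92.] F [ 0.7 -0.1 -1.9] T [-0.03 -0.05  0.06] gap 22.4
-> 611,47,140,180 tool mm [ 6.1 -5.9 29.3] rotvec deg [ 0.1 -0.4 -0.3]
```

Emit:
{"method": "carry_out", "body": {"moves": [-1, 0.006, -0.0058, 0.015, 0, -0.4, -0.3, -1, 0, 0, 0.01, 0, 0, 0, -1, 0, 0, 0, 0, 0, 0, -1, 0, 0, 0, 0, 0, 0, -1, 0, 0, 0, 0, 0, 0]}}

```text
clock: 7.8
tcp_pos: [0.6122, 0.0465, 0.1451]
orientation: [0.002, 0.002, 1.0, 0.001]
wrist_force: [0.5, 0.1, -2.7]
finger_gap: 0.0231
```

```bash
python3 go.py 611,47,140,180
python3 - <<'E'
from h import *
a=save('scene','y1'); b=save('top','y2')
def c(im,x,y,w,h,s): return cv2.resize(im[y:y+h,x:x+w],(w*s,h*s),interpolation=cv2.INTER_CUBIC)
cv2.imwrite('pics/c3.png',np.hstack([c(a,235,180,50,60,8),c(b,200,145,50,60,8)])[:,:,::-1])
E
```

```text
t 7.8 tcp [612.2  46.5 145.1] th 179.8 j [ -3. -93.] F [ 0.5  0.1 -2.7] T [ 0.   -0.02 -0.03] gap 23.1
-> 611,47,140,180 tool mm [1.3 0.5 5.1] rotvec deg [ 0.1  0.2 -0.2]
```

View pics/c3.png

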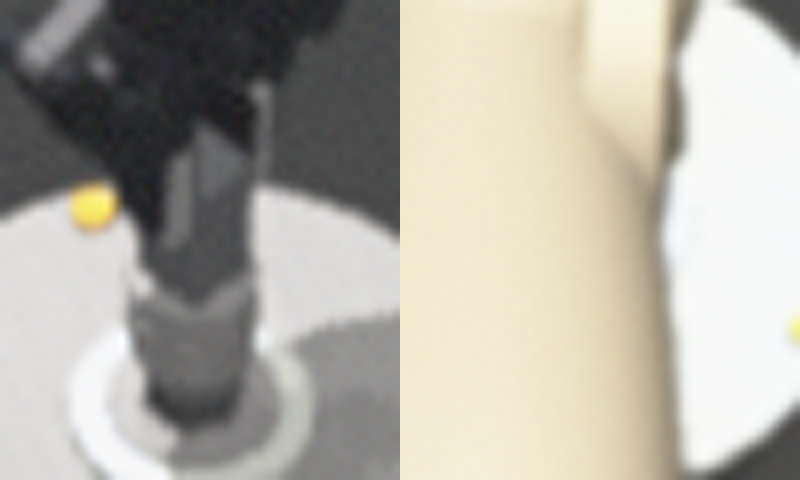

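Scene crop: the sleeve (centre ≈192 px) sits over the nut (centre ≈195 px), so it is laterally aligned to under 1 mm. The top view is blocked by the arm. Lowering gently.

Emit:
{"method": "carry_out", "body": {"moves": [-1, 0.0013, 0.0005, 0.004, 0, 0.2, -0.2, -1, 0, 0, 0.004, 0, 0, 0, -1, 0, 0, 0.003, 0, 0, 0, -1, 0, 0, 0.002, 0, 0, 0, -1, 0, 0, 0.002, 0, 0, 0]}}

```text
clock: 8.52
tcp_pos: [0.6116, 0.0472, 0.1322]
orientation: [0.001, -0.0, 1.0, 0.001]
wrist_force: [-5.5, 0.9, 12.6]
finger_gap: 0.0227
```

```bash
python3 go.py 611,47,133,180
```

```text
t 8.53 tcp [611.6  47.2 132.2] th -180.0 j [ -3. -93.] F [-5.5  0.9 12.6] T [-0.01  1.32 -0.01] gap 22.7
-> 611,47,133,180 tool mm [ 0.6 -0.2 -0.8] rotvec deg [0.1 0.1 0. ]
```

Emit:
{"method": "carry_out", "body": {"moves": [-1, 0, 0, 0.001, 0, 0, 4, -1, 0, 0, 0.001, 0, 0, 4, -1, 0, 0, 0.001, 0, 0, 4, -1, 0, 0, 0.001, 0, 0, 4, -1, 0, 0, 0.001, 0, 0, 4]}}

```text
clock: 9.15
tcp_pos: [0.6147, 0.0462, 0.1324]
orientation: [0.006, 0.179, 0.984, 0.001]
wrist_force: [-1.7, -1.3, 3.6]
finger_gap: 0.0228
```

```bash
python3 go.py 611,47,133,150
```

```text
t 9.15 tcp [614.7  46.2 132.4] th 159.4 j [ -3. -73.] F [-1.7 -1.3  3.6] T [-0.25  0.28  0.  ] gap 22.8
-> 611,47,133,150 tool mm [ 3.7 -0.5 -0.7] rotvec deg [0.3 0.6 9.4]
```

Emit:
{"method": "carry_out", "body": {"moves": [-1, 0.0037, -0.0005, 0.0, 0.2, 0.5, 4, -1, 0.0, 0, 0.002, 0, 0, 4, -1, 0, 0, 0.002, 0, 0, 2, -1, 0, 0, 0.002, 0, 0, 2, -1, 0, 0, 0.002, 0, 0, 2]}}

```text
clock: 9.78
tcp_pos: [0.6119, 0.0456, 0.1317]
orientation: [0.005, 0.301, 0.954, -0.0]
wrist_force: [-3.0, -1.8, 10.7]
finger_gap: 0.0227
```

```bash
python3 go.py 611,47,133,150
```

```text
t 9.78 tcp [611.9  45.6 131.7] th 144.9 j [ -3. -58.] F [-3.  -1.8 10.7] T [-0.11  1.16  0.16] gap 22.7
-> 611,47,133,150 tool mm [ 1.5  0.7 -1.4] rotvec deg [ 0.1  0.6 -5.1]
```

Emit:
{"method": "carry_out", "body": {"moves": [-1, 0.0025, -0.0005, 0.001, 0, 0.5, -3, -1, 0.0003, 0, 0.002, 0, 0, -4, -1, 0.0003, 0, 0.002, 0, 0, -4, -1, 0.0003, 0, 0.002, 0, 0, -4, -1, 0.0003, 0, 0.002, 0, 0, -4]}}

```text
clock: 10.4
tcp_pos: [0.6118, 0.0461, 0.1319]
orientation: [0.007, 0.135, 0.991, 0.0]
wrist_force: [-3.4, 0.1, 9.5]
finger_gap: 0.023
```

```bash
python3 go.py 610,46.5,133,180
```

```text
t 10.4 tcp [611.8  46.1 131.9] th 164.4 j [ -3. -78.] F [-3.4  0.1  9.5] T [ 0.13  0.87 -0.07] gap 23.0
-> 610,46.5,133,180 tool mm [ 1.9 -0.1 -1.1] rotvec deg [  0.1   0.8 -15.6]
```

Emit:
{"method": "carry_out", "body": {"moves": [-1, 0.0025, 0, 0.001, 0, 0.8, -4, -1, 0.001, 0, 0.002, 0, 0.2, -4, -1, 0.001, 0, 0.002, 0, 0.2, -4, -1, 0.001, 0, 0.002, 0, 0.2, -4, -1, 0.001, 0, 0.002, 0, 0.2, -2]}}

```text
clock: 11.02
tcp_pos: [0.6129, 0.0461, 0.1321]
orientation: [0.003, -0.026, 1.0, 0.0]
wrist_force: [-0.7, 0.0, 7.5]
finger_gap: 0.0228
```

```bash
python3 go.py 610,46.5,133,180
```

```text
t 11.03 tcp [612.9  46.1 132.1] th -177.0 j [ -3. -96.] F [-0.7  0.   7.5] T [ 0.19  0.37 -0.06] gap 22.8
-> 610,46.5,133,180 tool mm [ 2.9  0.6 -0.9] rotvec deg [0.  0.4 3. ]
```

C shows no drop over the whole 35° sweep either way, stopping about 12 mm high, so it's too small. Putting it back.

Emit:
{"method": "carry_out", "body": {"moves": [-1, 0, 0, -0.02, 0, 0.4, 3, -1, 0, 0, -0.02, 0, 0, 0, -1, 0.032, -0.04, 0, 0, 0, 0, -1, 0.032, -0.04, 0, 0, 0, 0, -1, 0.032, -0.04, 0, 0, 0, 0]}}

```text
clock: 11.65
tcp_pos: [0.5173, -0.0745, 0.1726]
orientation: [0.001, -0.003, 1.0, 0.0]
wrist_force: [1.3, -1.3, -1.9]
finger_gap: 0.0227
```

Emit:
{"method": "carry_out", "body": {"moves": [-1, 0.032, -0.04, 0, 0, 0, 0, -1, 0.02, -0.03, 0, 0, 0, 0, -1, 0, 0, 0, 0, 0, 0, -1, 0, 0, 0.03, 0, 0, 0, -1, 0, 0, 0.02, 0, 0, 0]}}

```text
clock: 12.28
tcp_pos: [0.4643, -0.1493, 0.1235]
orientation: [0.004, -0.0, 1.0, -0.001]
wrist_force: [0.9, -0.3, -2.5]
finger_gap: 0.0228
```

```bash
python3 go.py 455,-156,50,180
```

```text
t 12.28 tcp [ 464.3 -149.3  123.5] th -180.0 j [ -27. -117.] F [ 0.9 -0.3 -2.5] T [0.01 0.01 0.09] gap 22.8
-> 455,-156,50,180 tool mm [ 9.9 -6.6 73.4] rotvec deg [-0.1  0.5  0. ]
```

Emit:
{"method": "carry_out", "body": {"moves": [-1, 0, 0, 0.03, 0, 0.5, 0, -1, 0, 0, 0.03, 0, 0, 0, -1, 0, 0, 0.011, 0, 0, 0, -1, 0, 0, 0, 0, 0, 0, -1, 0, 0, 0, 0, 0, 0]}}

```text
clock: 12.9
tcp_pos: [0.4671, -0.1466, 0.0507]
orientation: [0.001, -0.002, 1.0, -0.001]
wrist_force: [0.2, -0.2, -2.4]
finger_gap: 0.0228
```

```bash
python3 go.py 455,-156,47,180
```

```text
t 12.9 tcp [ 467.1 -146.6   50.7] th -179.8 j [ -27. -117.] F [ 0.2 -0.2 -2.4] T [ 0.   -0.04  0.  ] gap 22.8
-> 455,-156,47,180 tool mm [12.2 -9.3  3.7] rotvec deg [-0.1  0.1  0.2]
```

Touch down, release, then retract and turn toward driver B (502,-299).

Emit:
{"method": "carry_out", "body": {"moves": [-1, 0, 0, 0.003, 0, 0.1, 0, -1, 0, 0, 0.001, 0, 0, 0, -1, 0, 0, 0.001, 0, 0, 0, 0.2, 0, 0, 0, 0, 0, 0, 0.2, 0, 0, 0, 0, 0, 0]}}

```text
clock: 13.52
tcp_pos: [0.4696, -0.1479, 0.0484]
orientation: [0.003, -0.002, 1.0, -0.002]
wrist_force: [-0.5, 0.0, -0.3]
finger_gap: 0.0512
```

Emit:
{"method": "carry_out", "body": {"moves": [0.2, 0, 0, 0, 0, 0, 0, 0.2, 0, 0, -0.035, 0, 0, 0, 0.2, 0, 0, -0.04, 0, 0, 0, 0.2, 0, 0, -0.02, 0, 0, 0, 0.2, 0, 0, 0, 0, 0, 0]}}

```text
clock: 14.15
tcp_pos: [0.469, -0.1476, 0.1461]
orientation: [0.003, -0.002, 1.0, -0.002]
wrist_force: [1.2, -0.5, 0.2]
finger_gap: 0.0513
```

```bash
python3 go.py 502,-298.7,125,175
python3 - <<'E'
from m import *
s=save('scene','z1'); 
for n,u in zip('AB',[(173.8,164),(196.2,141.5)]): print(n,face('scene',s,u,135,.075))
t=cv2.imread('pics/t.png')[:,:,::-1]
for n,u in (('g1',(320,147)),('g2',(311,198)),('g3',(363,188)),('pink',(301,176))): print(n,onz('top',u,.05)[:2].round(3))
E
```

```text
t 14.15 tcp [ 469.  -147.6  146.1] th -179.8 j [ -27. -117.] F [ 1.2 -0.5  0.2] T [ 0.05  0.04 -0.06] gap 51.3
-> 502,-298.7,125,175 tool mm [ -32.3 -151.2   21.9] rotvec deg [-0.2  0.3  5.2]
A [ 606.2 -269.3   24.1   24.7   58.8]
B [ 501.2 -299.    23.5   23.7   84.8]
g1 [ 0.692 -0.247]
g2 [ 0.534 -0.216]
g3 [ 0.564 -0.378]
pink [ 0.602 -0.186]
```

Emit:
{"method": "carry_out", "body": {"moves": [0.2, -0.0107, -0.05, 0, 0, 0, 0, 0.2, -0.0107, -0.05, 0.0, 0, 0, 0, 0.2, -0.0107, -0.048, 0.0, 0, 0, 0, 0.2, 0, 0, 0.01, 0, 0.2, 5.2, 0.2, 0, 0, 0, 0, 0, 0]}}

```text
clock: 14.82
tcp_pos: [0.4993, -0.2971, 0.1275]
orientation: [-0.004, 0.043, 0.999, 0.001]
wrist_force: [-0.3, -0.2, 0.3]
finger_gap: 0.0511
```

```bash
python3 go.py 502,-298.7,47,175
```

```text
t 14.82 tcp [ 499.3 -297.1  127.5] th 175.0 j [ -39. -124.] F [-0.3 -0.2  0.3] T [-0.02  0.02  0.01] gap 51.1
-> 502,-298.7,47,175 tool mm [-3.4 -1.6 80.4] rotvec deg [ 0.1 -0.4  0. ]
```

Emit:
{"method": "carry_out", "body": {"moves": [0.2, -0.0034, -0.0016, 0.01, 0, -0.4, 0, 0.2, 0, 0, 0.03, 0, 0, 0, 0.2, 0, 0, 0.02, 0, 0, 0, 0.2, 0, 0, 0.013, 0, 0, 0, 0.2, 0, 0, 0, 0, 0, 0]}}

```text
clock: 15.45
tcp_pos: [0.5023, -0.2958, 0.0501]
orientation: [-0.0, 0.039, 0.999, 0.002]
wrist_force: [-0.3, 0.7, -0.4]
finger_gap: 0.0511
```

```bash
python3 go.py 502,-298.7,47,175
```

```text
t 15.45 tcp [ 502.3 -295.8   50.1] th 175.5 j [ -38. -124.] F [-0.3  0.7 -0.4] T [ 0.06 -0.02  0.01] gap 51.1
-> 502,-298.7,47,175 tool mm [ 0.  -3.   3.1] rotvec deg [ 0.2 -0.   0.5]
```

Emit:
{"method": "carry_out", "body": {"moves": [0.2, 0, -0.003, 0.003, 0.2, 0, 0.5, -1, 0, 0, 0, 0, 0, 0, -1, 0, 0, 0, 0, 0, 0, -1, 0, 0, 0, 0, 0, 0, 0.2, 0, 0, 0, 0, 0, 0]}}

```text
clock: 16.08
tcp_pos: [0.5031, -0.2997, 0.0492]
orientation: [0.001, 0.043, 0.999, -0.001]
wrist_force: [0.3, -0.3, 0.6]
finger_gap: 0.0396
```

Emit:
{"method": "carry_out", "body": {"moves": [0.2, 0, 0, 0, 0, 0, 0, 0.2, 0, 0, 0, 0, 0, 10.5, 0.2, 0, 0, 0, 0, 0, 10.5, 0.2, 0, 0, 0, 0, 0, 10.5, 0.2, 0, 0, 0, 0, 0, 10.5]}}

```text
clock: 16.7
tcp_pos: [0.5043, -0.3005, 0.0503]
orientation: [0.003, 0.407, 0.913, -0.001]
wrist_force: [-0.5, 0.4, 0.6]
finger_gap: 0.0512
```

Emit:
{"method": "carry_out", "body": {"moves": [0.2, 0, 0, 0, 0, 0, 10.5, 0.2, 0, 0, 0, 0, 0, 10.5, 0.2, 0, 0, 0, 0, 0, 10.5, 0.2, 0, 0, 0, 0, 0, 10.5, 0.2, 0, 0, 0, 0, 0, 0]}}

```text
clock: 17.32
tcp_pos: [0.5054, -0.3012, 0.0512]
orientation: [0.004, 0.713, 0.701, 0.001]
wrist_force: [-0.0, 0.0, 0.3]
finger_gap: 0.0516
```

```bash
python3 go.py 502,-298.7,47,85
```

```text
t 17.32 tcp [ 505.4 -301.2   51.2] th 89.1 j [-39. -38.] F [-0.   0.   0.3] T [0.02 0.01 0.01] gap 51.6
-> 502,-298.7,47,85 tool mm [ 2.4 -3.5  4.2] rotvec deg [0.4 0.3 4.1]
```

Emit:
{"method": "carry_out", "body": {"moves": [0.2, 0.0015, -0.0027, 0.004, 0.4, 0.3, 4.1, -1, 0, 0, 0, 0, 0, 0, -1, 0, 0, 0, 0, 0, 0, -1, 0, 0, 0, 0, 0, 0, -1, 0, 0, 0, 0, 0, 0]}}

```text
clock: 17.95
tcp_pos: [0.5034, -0.2999, 0.0479]
orientation: [0.001, 0.734, 0.679, 0.0]
wrist_force: [-0.4, 0.1, -0.6]
finger_gap: 0.0225
```

Emit:
{"method": "carry_out", "body": {"moves": [-1, 0, 0, -0.03, 0, 0, 0, -1, 0, 0, -0.04, 0, 0, 0, -1, 0, 0, -0.04, 0, 0, 0, -1, 0, 0, -0.015, 0, 0, 0, -1, 0, 0, 0, 0, 0, 0]}}

```text
clock: 18.58
tcp_pos: [0.5012, -0.2985, 0.1722]
orientation: [-0.003, 0.733, 0.68, -0.0]
wrist_force: [0.3, -0.8, -3.8]
finger_gap: 0.0229
```

```bash
python3 go.py 611.5,46.5,170,90
```

```text
t 18.57 tcp [ 501.2 -298.5  172.2] th 85.7 j [-39. -34.] F [ 0.3 -0.8 -3.8] T [-0.01 -0.04  0.  ] gap 22.9
-> 611.5,46.5,170,90 tool mm [352.2  84.4   3. ] rotvec deg [-0.3 -0.2 -4.3]
```

Emit:
{"method": "carry_out", "body": {"moves": [-1, 0.05, 0.012, 0, 0, 0, 0, -1, 0.05, 0.012, 0, 0, 0, 0, -1, 0.05, 0.012, 0, 0, 0, 0, -1, 0.05, 0.012, 0, 0, 0, 0, -1, 0.05, 0.012, 0, 0, 0, 0]}}

```text
clock: 19.2
tcp_pos: [0.5774, -0.0501, 0.1614]
orientation: [-0.009, 0.736, 0.677, -0.004]
wrist_force: [0.1, -0.5, -2.3]
finger_gap: 0.0227
```

Emit:
{"method": "carry_out", "body": {"moves": [-1, 0.05, 0.012, 0, 0, 0, 0, -1, 0.045, 0.01, 0, 0, 0, 0, -1, 0, 0, 0, 0, 0, -4, -1, 0, 0, 0, 0, 0, 0, -1, 0, 0, 0, 0, 0, 0]}}

```text
clock: 19.82
tcp_pos: [0.603, 0.0507, 0.1496]
orientation: [-0.015, 0.709, 0.705, -0.009]
wrist_force: [-1.4, 0.4, -2.1]
finger_gap: 0.0224
```

```bash
python3 go.py 611.5,46.5,140,90
```

```text
t 19.82 tcp [603.   50.7 149.6] th 89.6 j [-3. -3.] F [-1.4  0.4 -2.1] T [-0.   -0.08 -0.04] gap 22.4
-> 611.5,46.5,140,90 tool mm [-4.3  8.8  9.2] rotvec deg [-1.9 -0.6 -0.3]
```

Emit:
{"method": "carry_out", "body": {"moves": [-1, -0.0043, 0.0088, 0.0, -1.9, -0.6, -0.3, -1, 0, 0, 0, 0, 0, 0, -1, 0, 0, 0, 0, 0, 0, -1, 0, 0, 0, 0, 0, 0, -1, 0, 0, 0, 0, 0, 0]}}

```text
clock: 20.45
tcp_pos: [0.6103, 0.0439, 0.1476]
orientation: [-0.001, 0.71, 0.705, -0.002]
wrist_force: [0.5, -0.0, -2.6]
finger_gap: 0.0226
```

```bash
python3 go.py 611.5,46.5,140,90
```

```text
t 20.45 tcp [610.3  43.9 147.6] th 89.6 j [-3. -3.] F [ 0.5 -0.  -2.6] T [-0.01 -0.   -0.02] gap 22.6
-> 611.5,46.5,140,90 tool mm [2.7 1.2 7.6] rotvec deg [-0.3  0.  -0.4]
```

Emit:
{"method": "carry_out", "body": {"moves": [-1, 0.0025, 0.001, 0.005, -0.3, 0, -0.4, -1, 0, 0, 0.004, 0, 0, 0, -1, 0, 0, 0, 0, 0, 0, -1, 0, 0, 0.003, 0, 0, 0, -1, 0, 0, 0.003, 0, 0, 0]}}

```text
clock: 21.08
tcp_pos: [0.6121, 0.0468, 0.1335]
orientation: [0.001, 0.707, 0.707, 0.001]
wrist_force: [-4.8, 0.5, 17.5]
finger_gap: 0.0223
```

```bash
python3 go.py 611.5,46.5,133,90
```

```text
t 21.07 tcp [612.1  46.8 133.5] th 90.0 j [-3. -3.] F [-4.8  0.5 17.5] T [ 0.01  1.23 -0.06] gap 22.3
-> 611.5,46.5,133,90 tool mm [-0.3 -0.6  0.5] rotvec deg [0.2 0.  0. ]
```

Emit:
{"method": "carry_out", "body": {"moves": [-1, 0, -0.0006, 0.0005, 0.2, 0, 4, -1, 0, 0, 0.001, 0, 0, 4, -1, 0, 0, 0.001, 0, 0, 4, -1, 0, 0, 0.001, 0, 0, 4, -1, 0, 0, 0.001, 0, 0, 4]}}

```text
clock: 21.7
tcp_pos: [0.6143, 0.0458, 0.1338]
orientation: [0.004, 0.822, 0.569, 0.003]
wrist_force: [-1.3, -1.7, 2.4]
finger_gap: 0.0228
```

```bash
python3 go.py 611.8,46.5,133,60
```

```text
t 21.7 tcp [614.3  45.8 133.8] th 69.4 j [-3. 17.] F [-1.3 -1.7  2.4] T [-0.27  0.34  0.02] gap 22.8
-> 611.8,46.5,133,60 tool mm [-0.2 -2.6  0.8] rotvec deg [ 0.5 -0.1  9.4]
```

Emit:
{"method": "carry_out", "body": {"moves": [-1, -0.0002, -0.0028, 0.0015, 0.5, 0, 3, -1, 0, -0.0005, 0.002, 0.1, 0, 3, -1, 0, -0.0005, 0.002, 0.1, 0, 3, -1, 0, -0.0005, 0.002, 0.1, 0, 3, -1, 0, -0.0005, 0.002, 0.1, 0, 3]}}

```text
clock: 22.32
tcp_pos: [0.6155, 0.0447, 0.1338]
orientation: [0.003, 0.892, 0.452, 0.004]
wrist_force: [-2.2, -1.2, 7.4]
finger_gap: 0.0224
```

```bash
python3 go.py 611.8,46.5,133,60
```

```text
t 22.32 tcp [615.5  44.7 133.8] th 53.8 j [-3. 33.] F [-2.2 -1.2  7.4] T [-0.37  0.67  0.03] gap 22.4
-> 611.8,46.5,133,60 tool mm [-0.8 -4.1  0.7] rotvec deg [ 0.6 -0.2 -6.2]
```

Emit:
{"method": "carry_out", "body": {"moves": [-1, -0.0008, -0.0041, -0.002, 0.6, -0.2, -6.2, -1, 0, 0, 0, 0, 0, 0, -1, 0, 0, 0.003, 0, 0, 0, -1, 0, 0, 0.003, 0, 0, 0, -1, 0, 0, 0.003, 0, 0, 0]}}

```text
clock: 22.95
tcp_pos: [0.6137, 0.046, 0.1335]
orientation: [0.003, 0.867, 0.499, 0.004]
wrist_force: [-7.1, 0.2, 18.9]
finger_gap: 0.0228
```

```bash
python3 go.py 611.8,46.5,133,60
```

```text
t 22.95 tcp [613.7  46.  133.5] th 59.8 j [-3. 27.] F [-7.1  0.2 18.9] T [-0.11  2.07 -0.03] gap 22.8
-> 611.8,46.5,133,60 tool mm [-0.5 -1.9  0.5] rotvec deg [ 0.5 -0.2 -0.2]
```

B stops about 1 mm higher still at both hex phases (0° and 30°), so it's also too small. That fits with B being the 17, C the 22 and A the 27. Returning B.

Emit:
{"method": "carry_out", "body": {"moves": [-1, 0, 0, -0.02, 0.5, 0, 0, -1, 0, 0, -0.025, 0, 0, 0, -1, -0.05, 0.011, 0, 0, 0, 0, -1, -0.05, 0.011, 0, 0, 0, 0, -1, -0.05, 0.011, 0, 0, 0, 0]}}

```text
clock: 23.58
tcp_pos: [0.5664, -0.1002, 0.1779]
orientation: [-0.001, 0.866, 0.499, 0.002]
wrist_force: [1.7, -0.1, -2.2]
finger_gap: 0.0226
```

Emit:
{"method": "carry_out", "body": {"moves": [-1, -0.05, 0.011, 0, 0, 0, 0, -1, -0.05, 0.011, 0, 0, 0, 0, -1, -0.05, 0.011, 0, 0, 0, 0, -1, -0.03, 0.007, 0, 0, 0, 0, -1, 0, 0, 0, 0, 0, 0]}}

```text
clock: 24.2
tcp_pos: [0.5066, -0.2849, 0.1745]
orientation: [-0.001, 0.869, 0.494, 0.001]
wrist_force: [-0.8, 0.3, -1.7]
finger_gap: 0.0229
```

```bash
python3 go.py 502,-299,50,60
```

```text
t 24.2 tcp [ 506.6 -284.9  174.5] th 59.2 j [-37.  -7.] F [-0.8  0.3 -1.7] T [ 0.12 -0.02 -0.02] gap 22.9
-> 502,-299,50,60 tool mm [-14.9   3.3 124.5] rotvec deg [-0.  -0.2 -0.8]
```

Emit:
{"method": "carry_out", "body": {"moves": [-1, -0.0149, 0.0033, 0.02, 0, 0, 0, -1, 0, 0, 0.04, 0, 0, 0, -1, 0, 0, 0.04, 0, 0, 0, -1, 0, 0, 0.018, 0, 0, 0, -1, 0, 0, 0, 0, 0, 0]}}

```text
clock: 24.82
tcp_pos: [0.5032, -0.2958, 0.0523]
orientation: [-0.002, 0.87, 0.493, 0.002]
wrist_force: [0.7, -0.4, -2.3]
finger_gap: 0.0229
```

```bash
python3 go.py 502,-299,48,60
```

```text
t 24.82 tcp [ 503.2 -295.8   52.3] th 59.1 j [-38.  -8.] F [ 0.7 -0.4 -2.3] T [ 0.    0.01 -0.01] gap 22.9
-> 502,-299,48,60 tool mm [-3.4  0.7  4.3] rotvec deg [-0.  -0.3 -0.9]
```

Emit:
{"method": "carry_out", "body": {"moves": [-1, 0, 0, 0.0035, 0, 0, 0, -1, 0, 0, 0.001, 0, 0, 0, -1, 0, 0, 0.001, 0, 0, 0, 0.2, 0, 0, 0, 0, 0, 0, 0.2, 0, 0, 0, 0, 0, 0]}}

```text
clock: 25.45
tcp_pos: [0.5063, -0.2967, 0.0508]
orientation: [0.002, 0.87, 0.494, 0.004]
wrist_force: [-0.0, -0.9, 0.6]
finger_gap: 0.0513
```

Emit:
{"method": "carry_out", "body": {"moves": [0.2, 0, 0, 0, 0, 0, 0, 0.2, 0, 0, -0.035, 0, 0, 0, 0.2, 0, 0, -0.04, 0, 0, 0, 0.2, 0, 0, -0.02, 0, 0, 0, 0.2, 0, 0, 0, 0, 0, 0]}}

```text
clock: 26.08
tcp_pos: [0.5056, -0.2973, 0.149]
orientation: [0.002, 0.87, 0.493, 0.004]
wrist_force: [-0.6, -0.8, -0.8]
finger_gap: 0.0518
```

```bash
python3 go.py 605.8,-269.6,125,58
```

```text
t 26.07 tcp [ 505.6 -297.3  149. ] th 59.1 j [-38.  -8.] F [-0.6 -0.8 -0.8] T [-0.    0.02 -0.02] gap 51.8
-> 605.8,-269.6,125,58 tool mm [75.1 71.7 24.9] rotvec deg [ 0.5 -0.3  1.1]
```

Emit:
{"method": "carry_out", "body": {"moves": [0.2, 0.036, 0.0345, 0, 0, 0, 0, 0.2, 0.036, 0.0345, 0, 0, 0, 0, 0.2, 0, 0, 0.01, 0.5, -0.3, 1, 0.2, 0, 0, 0.01, 0, 0, 0, 0.2, 0, 0, 0, 0, 0, 0]}}

```text
clock: 26.7
tcp_pos: [0.6, -0.2699, 0.1231]
orientation: [-0.004, 0.875, 0.484, -0.003]
wrist_force: [-0.9, -0.1, -0.2]
finger_gap: 0.0513
```

```bash
python3 go.py 605.8,-269.6,47,58;  python3 - <<'E'
from h import *
a=save('scene','w1')
def c(im,x,y,w,h,s): return cv2.resize(im[y:y+h,x:x+w],(w*s,h*s),interpolation=cv2.INTER_CUBIC)
cv2.imwrite('pics/c4.png',c(a,140,100,130,110,5)[:,:,::-1])
E
```

```text
t 26.7 tcp [ 600.  -269.9  123.1] th 57.9 j [-31.   1.] F [-0.9 -0.1 -0.2] T [0.   0.02 0.05] gap 51.3
-> 605.8,-269.6,47,58 tool mm [ 3.4  5.4 76. ] rotvec deg [-0.5  0.1 -0.1]
```

View pics/c4.png

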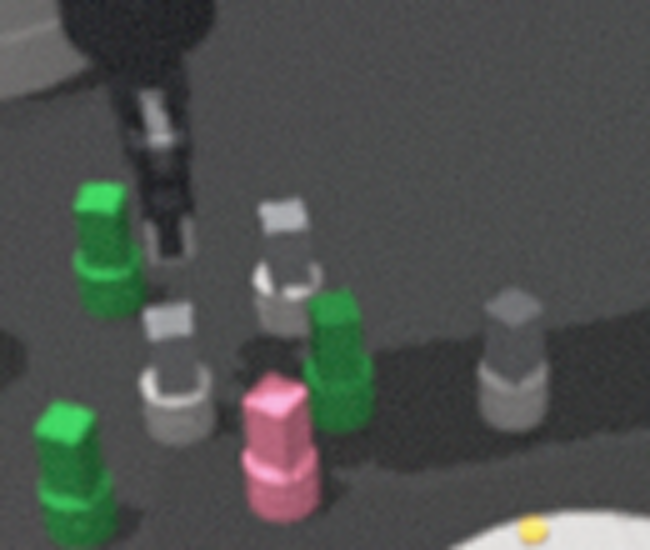

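B (crop 285,265) and C (513,360) stand upright, and the jaws are above A (175,320) with nothing in the way. Gripping A.

Emit:
{"method": "carry_out", "body": {"moves": [0.2, 0.0034, 0.0054, 0.01, -0.5, 0, 0, 0.2, 0, 0, 0.03, 0, 0, 0, 0.2, 0, 0, 0.02, 0, 0, 0, 0.2, 0, 0, 0.012, 0, 0, 0, 0.2, 0, 0, 0, 0, 0, 0]}}

```text
clock: 27.38
tcp_pos: [0.6061, -0.2724, 0.0506]
orientation: [0.003, 0.876, 0.483, 0.001]
wrist_force: [1.4, 0.9, -0.7]
finger_gap: 0.0515
```

```bash
python3 go.py 605.8,-269.6,47,58
```

```text
t 27.38 tcp [ 606.1 -272.4   50.6] th 57.7 j [-31.   1.] F [ 1.4  0.9 -0.7] T [ 0.01  0.05 -0.  ] gap 51.5
-> 605.8,-269.6,47,58 tool mm [ 2.2 -1.7  3.5] rotvec deg [ 0.3  0.1 -0.3]
```

Emit:
{"method": "carry_out", "body": {"moves": [0.2, 0.0022, -0.0017, 0.0035, 0.3, 0, 0, -1, 0, 0, 0, 0, 0, 0, -1, 0, 0, 0, 0, 0, 0, -1, 0, 0, 0, 0, 0, 0, 0.2, 0, 0, 0, 0, 0, 0]}}

```text
clock: 28.0
tcp_pos: [0.6074, -0.2703, 0.0495]
orientation: [0.002, 0.876, 0.483, 0.0]
wrist_force: [0.3, 0.9, 0.3]
finger_gap: 0.0399
```

Emit:
{"method": "carry_out", "body": {"moves": [0.2, 0, 0, 0, 0, 0, 0, 0.2, 0, 0, 0, 0, 0, -10.5, 0.2, 0, 0, 0, 0, 0, -10.5, 0.2, 0, 0, 0, 0, 0, -10.5, 0.2, 0, 0, 0, 0, 0, -10.5]}}

```text
clock: 28.62
tcp_pos: [0.608, -0.2706, 0.0504]
orientation: [0.003, 0.637, 0.771, -0.0]
wrist_force: [0.2, -0.6, 0.5]
finger_gap: 0.0513
```

Emit:
{"method": "carry_out", "body": {"moves": [0.2, 0, 0, 0, 0, 0, -10.5, 0.2, 0, 0, 0, 0, 0, -10.5, 0.2, 0, 0, 0, 0, 0, -10.5, 0.2, 0, 0, 0, 0, 0, -10.5, 0.2, 0, 0, 0, 0, 0, 0]}}

```text
clock: 29.25
tcp_pos: [0.6085, -0.2708, 0.0512]
orientation: [0.003, 0.312, 0.95, -0.001]
wrist_force: [-0.5, 0.1, -0.8]
finger_gap: 0.0514
```

```bash
python3 go.py 606.5,-270,47,148
```

```text
t 29.25 tcp [ 608.5 -270.8   51.2] th 143.7 j [-31. -85.] F [-0.5  0.1 -0.8] T [-0.02  0.04 -0.01] gap 51.4
-> 606.5,-270,47,148 tool mm [ 2.1 -0.5  4.1] rotvec deg [-0.   0.4 -4.3]
```

Emit:
{"method": "carry_out", "body": {"moves": [0.2, 0.0021, -0.0003, 0.004, 0, 0.4, -4.3, -1, 0, 0, 0, 0, 0, 0, -1, 0, 0, 0, 0, 0, 0, -1, 0, 0, 0, 0, 0, 0, -1, 0, 0, 0, 0, 0, 0]}}

```text
clock: 29.88
tcp_pos: [0.6069, -0.27, 0.0478]
orientation: [0.0, 0.281, 0.96, -0.001]
wrist_force: [0.2, 0.3, -0.7]
finger_gap: 0.0228
```

Emit:
{"method": "carry_out", "body": {"moves": [-1, 0, 0, -0.03, 0, 0, 0, -1, 0, 0, -0.04, 0, 0, 0, -1, 0, 0, -0.04, 0, 0, 0, -1, 0, 0, -0.02, 0, 0, 0, -1, 0, 0, 0, 0, 0, 0]}}

```text
clock: 30.5
tcp_pos: [0.6053, -0.2689, 0.1778]
orientation: [-0.003, 0.282, 0.959, 0.0]
wrist_force: [0.8, 0.3, -3.2]
finger_gap: 0.0222
```

```bash
python3 go.py 611.5,46.5,170,150
```

```text
t 30.5 tcp [ 605.3 -268.9  177.8] th 147.2 j [-31. -88.] F [ 0.8  0.3 -3.2] T [-0.   -0.01 -0.03] gap 22.2
-> 611.5,46.5,170,150 tool mm [165.6 268.5   8.4] rotvec deg [-0.  -0.3 -2.8]
```

Emit:
{"method": "carry_out", "body": {"moves": [-1, 0.0276, 0.0447, 0, 0, 0, 0, -1, 0.0276, 0.0447, 0, 0, 0, 0, -1, 0.0276, 0.0447, 0, 0, 0, 0, -1, 0.0276, 0.0447, 0, 0, 0, 0, -1, 0.0276, 0.0447, 0, 0, 0, 0]}}

```text
clock: 31.12
tcp_pos: [0.6084, -0.0033, 0.169]
orientation: [-0.007, 0.287, 0.958, 0.0]
wrist_force: [0.1, -1.1, -2.3]
finger_gap: 0.0227
```

Emit:
{"method": "carry_out", "body": {"moves": [-1, 0.024, 0.039, 0, 0, 0, 0, -1, 0, 0, 0, 0, 0, -2.8, -1, 0, 0, 0, 0, 0, 0, -1, 0, 0, 0, 0, 0, 0, -1, 0, 0, 0, 0, 0, 0]}}

```text
clock: 31.75
tcp_pos: [0.6057, 0.0484, 0.1618]
orientation: [-0.013, 0.262, 0.965, -0.0]
wrist_force: [-0.1, -0.6, -1.7]
finger_gap: 0.0223
```

```bash
python3 go.py 611.5,46.5,145,150
```

```text
t 31.75 tcp [605.7  48.4 161.8] th 149.6 j [ -3. -63.] F [-0.1 -0.6 -1.7] T [ 0.04 -0.06  0.01] gap 22.3
-> 611.5,46.5,145,150 tool mm [-6.3  1.4 16.7] rotvec deg [-0.4 -1.4 -0.4]
```

Emit:
{"method": "carry_out", "body": {"moves": [-1, -0.006, 0.0014, 0.01, -0.4, -1.4, -0.4, -1, 0, 0, 0, 0, 0, 0, -1, 0, 0, 0, 0, 0, 0, -1, 0, 0, 0, 0, 0, 0, -1, 0, 0, 0, 0, 0, 0]}}

```text
clock: 32.38
tcp_pos: [0.6118, 0.0442, 0.1523]
orientation: [0.0, 0.261, 0.965, -0.0]
wrist_force: [0.7, 0.2, -1.5]
finger_gap: 0.0226
```

```bash
python3 go.py 611.5,46.5,140,150
```

```text
t 32.38 tcp [611.8  44.2 152.3] th 149.7 j [ -3. -63.] F [ 0.7  0.2 -1.5] T [ 0.    0.04 -0.01] gap 22.6
-> 611.5,46.5,140,150 tool mm [ 1.5  1.9 12.3] rotvec deg [-0.   0.1 -0.3]
```

Emit:
{"method": "carry_out", "body": {"moves": [-1, 0.0014, 0.0018, 0.009, 0, 0, 0, -1, 0, 0, 0.004, 0, 0, 0, -1, 0, 0, 0.003, 0, 0, 0, -1, 0, 0, 0.003, 0, 0, 0, -1, 0, 0, 0.003, 0, 0, 0]}}

```text
clock: 33.0
tcp_pos: [0.612, 0.047, 0.1309]
orientation: [0.001, 0.261, 0.965, 0.0]
wrist_force: [-5.1, 0.9, 19.8]
finger_gap: 0.0229
```

```bash
python3 go.py 611.5,46.5,133,150
```

```text
t 33.0 tcp [612.   47.  130.9] th 149.8 j [ -3. -63.] F [-5.1  0.9 19.8] T [0.23 1.6  0.02] gap 22.9
-> 611.5,46.5,133,150 tool mm [ 0.2 -0.6 -2.1] rotvec deg [ 0.1  0.1 -0.2]
```

Emit:
{"method": "carry_out", "body": {"moves": [-1, 0.0004, -0.0008, -0.001, 0, 0, 7, -1, 0.0003, -0.0003, -0.0005, 0, 0, 7, -1, 0.0003, -0.0003, 0.0, 0, 0, 5, -1, 0.0003, -0.0003, 0.001, 0, 0, 4, -1, 0, 0, 0.002, 0, 0, 3]}}

```text
clock: 33.62
tcp_pos: [0.6103, 0.0463, 0.1304]
orientation: [0.002, 0.478, 0.878, 0.001]
wrist_force: [1.6, 0.2, -1.9]
finger_gap: 0.0231
```

```bash
python3 go.py 611.5,46.5,131,120
```

```text
t 33.62 tcp [610.3  46.3 130.4] th 122.9 j [ -3. -36.] F [ 1.6  0.2 -1.9] T [0.03 0.01 0.01] gap 23.1
-> 611.5,46.5,131,120 tool mm [-0.4  1.1 -0.6] rotvec deg [0.2 0.2 2.9]
```

Free of contact at mouth ≈82.6, already lower than before. Pressing down at 120°.

Emit:
{"method": "carry_out", "body": {"moves": [-1, -0.0004, 0.001, 0.001, 0.2, 0.2, 2.5, -1, 0, 0, 0.003, 0, 0, 0, -1, 0, 0, 0.004, 0, 0, 0, -1, 0, 0, 0.004, 0, 0, 0, -1, 0, 0, 0.003, 0, 0, 0]}}

```text
clock: 34.25
tcp_pos: [0.6111, 0.0467, 0.1195]
orientation: [0.001, 0.497, 0.868, 0.001]
wrist_force: [-9.3, -0.4, 22.0]
finger_gap: 0.0228
```

```bash
python3 go.py 611.5,46.5,120,120
```

```text
t 34.25 tcp [611.1  46.7 119.5] th 120.5 j [ -3. -34.] F [-9.3 -0.4 22. ] T [-0.12  2.1  -0.05] gap 22.8
-> 611.5,46.5,120,120 tool mm [-0.4  0.2 -0.5] rotvec deg [0.1 0.1 0.5]
```

Driver A dropped about 11 mm and its mouth is at ≈72 mm, so it's seated on the washer. Turning clockwise.

Emit:
{"method": "carry_out", "body": {"moves": [-1, 0, -0.0002, 0.0003, 0, 0, 6, -1, 0, -0.0002, 0.0003, 0, 0, 6, -1, 0, -0.0002, 0.0003, 0, 0, 6, -1, 0, -0.0002, 0.0003, 0, 0, 6, -1, 0, 0, 0.0003, 0, 0, 0], "squeeze": 90}}

```text
clock: 34.88
tcp_pos: [0.6099, 0.0458, 0.1199]
orientation: [0.003, 0.669, 0.743, 0.001]
wrist_force: [-1.8, -0.9, 2.1]
finger_gap: 0.0216
```

```bash
python3 go.py 611.1,46.7,119.5,85
```

```text
t 34.88 tcp [609.9  45.8 119.9] th 96.0 j [-3. -9.] F [-1.8 -0.9  2.1] T [-0.05  0.51  0.13] gap 21.6
-> 611.1,46.7,119.5,85 tool mm [0.8 1.3 0.4] rotvec deg [ 0.3  0.1 11. ]
```

Emit:
{"method": "carry_out", "body": {"moves": [-1, 0.0005, 0.0005, 0.0005, 0.2, 0, 6, -1, 0, 0, 0.0005, 0, 0, 6, -1, 0, 0, 0.0008, 0, 0, 0, -1, 0, 0, 0.0008, 0, 0, 0, -1, 0, 0, 0.0005, 0, 0, 0]}}

```text
clock: 35.5
tcp_pos: [0.6098, 0.0456, 0.1199]
orientation: [0.003, 0.74, 0.673, -0.0]
wrist_force: [-2.9, 0.3, 4.5]
finger_gap: 0.0212
```

```bash
python3 go.py 610.5,46.4,119.5,84;  python3 - <<'E'
from h import *
a=save('scene','v1')
def c(im,x,y,w,h,s): return cv2.resize(im[y:y+h,x:x+w],(w*s,h*s),interpolation=cv2.INTER_CUBIC)
cv2.imwrite('pics/c5.png',np.hstack([c(a,230,180,60,80,7),c(a,140,110,60,80,6)[:480] if 0 else cv2.resize(a[110:210,140:260],(370,560))])[:,:,::-1])
E
```

```text
t 35.5 tcp [609.8  45.6 119.9] th 84.6 j [-3.  2.] F [-2.9  0.3  4.5] T [-0.13  0.73 -0.05] gap 21.2
-> 610.5,46.4,119.5,84 tool mm [0.8 0.6 0.4] rotvec deg [0.2 0.2 0.6]
```

View pics/c5.png

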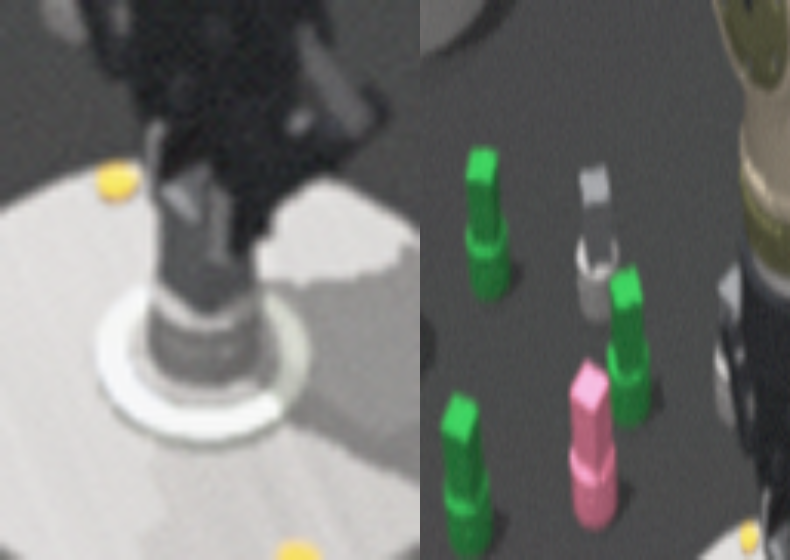

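The sleeve rests flush on the washer (left crop, sleeve base ≈(205,375)), and B stands upright at (597,240). C is mostly hidden behind the arm. One last check: a small extra turn while reading the torque, to confirm the nut is really being driven.

Emit:
{"method": "carry_out", "body": {"moves": [-1, 0.0003, 0.0003, 0.0005, 0.2, 0.2, 0, -1, 0, 0, 0.0005, 0, 0, 0, -1, 0, 0, 0.0005, 0, 0, 0, -1, 0, 0, 0.0005, 0, 0, 2, -1, 0, 0, 0.0005, 0, 0, 3]}}

```text
clock: 36.17
tcp_pos: [0.6099, 0.0455, 0.1199]
orientation: [0.001, 0.766, 0.642, -0.0]
wrist_force: [-4.1, -0.1, 6.2]
finger_gap: 0.0221
```

```bash
python3 go.py
```

```text
t 36.17 tcp [609.9  45.5 119.9] th 79.9 j [-3.  7.] F [-4.1 -0.1  6.2] T [-0.23  0.91  0.38] gap 22.1
```

Emit:
{"method": "carry_out", "body": {"moves": [-1, 0, 0, 0.0005, 0, 0, 0, -1, 0, 0, 0.0005, 0, 0, 0, -1, 0, 0, 0.0005, 0, 0, 0, -1, 0, 0, 0.0005, 0, 0, 0, -1, 0, 0, 0.0005, 0, 0, 0]}}

```text
clock: 36.8
tcp_pos: [0.6098, 0.0455, 0.1199]
orientation: [0.002, 0.763, 0.646, 0.0]
wrist_force: [-3.5, -1.0, 5.5]
finger_gap: 0.0218
```

```bash
python3 go.py
```

```text
t 36.8 tcp [609.8  45.5 119.9] th 80.5 j [-3.  6.] F [-3.5 -1.   5.5] T [-0.19  0.94 -0.03] gap 21.8
```

The torque while turning was 0.38 N m, against the nut's 0.3 N m, so the nut turns with the driver. A last look at C from above before handing in.

Run:
```python
from h import *
b=save('top','u1'); a=save('scene','u2')
cv2.imwrite('pics/c6.png',np.hstack([cv2.resize(b[140:260,260:380],(400,400)),cv2.resize(a[110:210,200:300],(400,400))])[:,:,::-1])
```

```text
(no output)
```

View pics/c6.png

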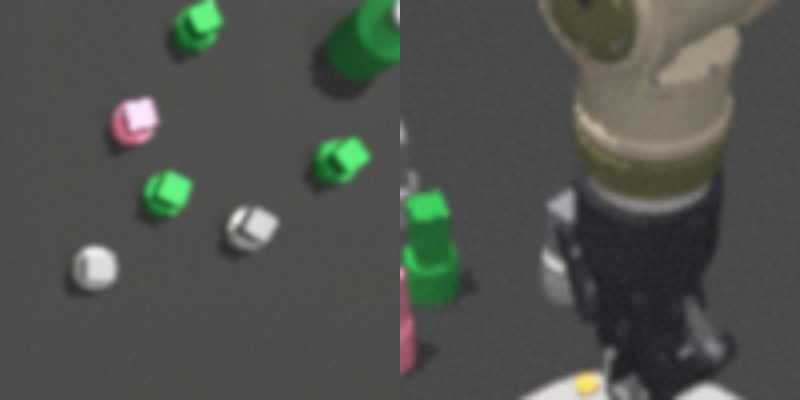

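Both wrong drivers stand upright and free: C at crop (95,268), B at (252,227). The bystanders are where they were.

```bash
python3 -c "
from workcell import env
print(env.hand_in())"
```

```text
the job is handed in; nothing more can be done
None
```

The third driver I tried fits. It is now fully seated on the stack's nut, still gripped, with the nut turned clockwise. I handed the job in at about 37 s; no verdict was reported.

- **Wrong drivers:** The two others stopped about 12 mm too high on the nut, whichever way I turned them. I stood each back on the counter and let it go. The last pictures show both upright, with the beaker, bottle and spatula not touched.
- **Fit:** The right driver also stopped high at first. After I turned it 30° it dropped about 11 mm onto the washer. Its mouth reads about 72 mm high, against a washer height of about 73 mm from the cameras.
- **Turn:** I turned the driver about 40° after it seated. Allowing for play in the socket, the nut should have turned about 30–40° (0.5–0.7 rad). I inferred this from the tool angle; I did not measure the nut itself.
- **Torque:** It read 0.38 N m while turning, against the nut's 0.3 N m, so the nut was being driven.

One check disagreed slightly: during the presses the tool drifted up to about 4 mm sideways and I had to re-centre it. At the end it stood about 1.5 mm from where the cameras placed the nut. The socket's play is only about 0.65 mm, so I put that down to camera calibration.

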